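Refit the radio's control knob and hold it pressed for a station scan

TASK

Get the table radio ready for a station scan: first draw its upright telescopic aerial all the way out to its stop. Then take the loose black control knob from its coaster, turn it so that the flat in its bore matches the flat of the D-shaped shaft on top of the radio, push it fully home on the shaft and press shaft and knob right down against the spring. Finish while your fingers still hold the knob pressed down (the scan starts on a long press), with the aerial still out and the things round about not disturbed.

Things in the scene. Friction and masses are not known exactly. Their poses are not given: they have to be found in the camera images.
- radio: table radio, wooden case 120 (local x) by 210 (local y) by 95 mm high, flat cream top plate, fixed. Origin: centre of its underside; loudspeaker front looks along local -x. On top: the bare control shaft at local (-12, -55) mm, the aerial at local (42, 85) mm (its black socket 18 mm across, 16 mm high), four flat keys under 3 mm high at x -35, y 12 to 78 mm; nothing else stands up
- aerial_cap (a point): centre of the aerial's steel end cap (10 mm across, 12 mm high). Below it three upright steel tubes: outer 8.4 mm, fixed, its end 180 mm above the cabinet top; middle 6.6; inner 5 mm. Shut, the cap's centre is 190 mm above the cabinet top; pulled straight up it rises by the sum of the two aerial joints, to 300 mm at the stop. Friction springs (2.5 and 3.5 N) hold each tube where it is left
- aerial_mid (a joint): how far the middle tube is drawn up out of the outer tube, m: 0 in, 0.055 at its stop
- aerial_tip (a joint): how far the inner tube with the cap is drawn up out of the middle tube, m: 0 in, 0.055 at its stop (slides first, being looser)
- shaft_tip (a point): centre of the upper end of the radio's bare metal control shaft, upright, 21.5 mm out of the top plate (116.5 mm above the cabinet top at rest). Shaft 12 mm in diameter with one flat, 1 mm from the axis, all along it (D section); the flat faces this point's local +x; the upper 2 mm taper by 1 mm. It turns about the vertical only against a stiff drag (0.12 N m) and sinks on a spring
- spindle (a joint): how far the shaft is turned in the radio, rad, anticlockwise from above; 0: the flat faces the radio's local +x (its back)
- shaft (a joint): how far the shaft is pressed down, m: 0 up (rest), 0.003 fully down on its stop; the spring needs 3 N to start and 6 N to be fully down, and lifts it again when released
- knob_mid (a point): centre (half-way up) of the loose round black metal control knob, 44 mm across, 26 mm high, 100 g, standing upright on one of the coasters, its underside 8 mm above the cabinet top. It has a raised silver index bar, 17 mm long, on top from centre to rim: the bar points along local +x, straight above the flat of the bore
- knob_bore_end (a point): blind end of the D-shaped bore in the knob's underside: on the knob's axis, 17 mm above its underside, 4 mm above its centre. Bore 13.2 mm across, flat 1.6 mm from the axis on the local +x side, mouth chamfered 2 mm (flat 0.5): 0.6 mm and 0.2 rad play on the shaft. Home, this point lies on the shaft tip and the underside is 4.5 mm above the top plate, 1.5 mm when pressed right down
- coasters: row of three round white ceramic coasters, 96 mm across, 8 mm thick, fixed, 120 mm apart along local y; origin under the middle one. Knob, cup and tealight stand one on each, in any order
- cup: bystander: small white ceramic cup, 60 mm across, 58 mm high, on a coaster; origin at the centre of its foot
- tealight: bystander: tealight in a plain metal cup, 41 mm across, 16 mm high, on a coaster; origin at the centre of its underside
- rack: teal slotted plastic rack, 44 (local x) by 194 (local y) by 85 mm high, fixed, behind the coasters; three remotes stand in its bays and reach up to 180 mm; origin under its centre
- remote_black: bystander: black remote, 48 by 20 by 175 mm, standing in the rack; origin at its lower end
- remote_white: bystander: white air-conditioner remote, 52 by 22 by 150 mm, standing in the rack; origin at its lower end
- remote_silver: bystander: silver fan remote, 42 by 18 by 130 mm, standing in the rack; origin at its lower end
- jar: bystander: glass jar with steel screw lid, 68 mm across, 95 mm high, beside the right end of the rack; origin at the centre of its foot
- battery_holder: bystander: chrome spring-clip holder with two cells, 66 by 40 by 20 mm, beyond the jar; origin at the centre of its underside
There are look-alikes about, which are no part of the job. Leave any orange look-alike of the radio alone.

How it is judged (in metres and radians):
On the way, in this order (a step that is already met when the one before it is completed fails the run):
1. the aerial is drawn out to its stop (each of its two tubes within 4 mm) (value of joint each of aerial_mid, aerial_tip above 0.051 m), for 0.2 s.
2. the knob is home on the shaft: end of the bore within 3 mm of the shaft tip, flats aligned (distance between knob_bore_end and shaft_tip below 0.003 m and angle between the x axis of knob_bore_end and the x axis of shaft_tip, either way round below 0.4 rad), for 0.1 s.
At the end, for the whole second after the job is handed in: Aerial tubes each within 4 mm of their stop; knob upright (0.12 rad), bore end within 3 mm of the shaft tip, flats within 0.4 rad; shaft pressed at least 2 of its 3 mm down and fingers still bearing on the knob (over 1 N), through the last second (all of step 1 and all of step 2 and angle between knob_mid's own z axis and vertical below 0.12 rad and value of joint shaft above 0.002 m and contact force between the fingers and knob above 1 N); the arm keeps its last pose, push and grip.
It fails at once if a bystander on the coasters is pushed more than 25 mm or tipped (distance of any of cup, tealight from where it was at the start of the episode above 0.025 m or angle between any of cup, tealight's own z axis and vertical above 0.5 rad).
It fails at once if a remote is pulled out of or knocked over in the rack (distance of any of remote_black, remote_white, remote_silver from where it was at the start of the episode above 0.03 m).
It fails at once if the jar or the battery holder is pushed more than 25 mm or tipped (distance of any of jar, battery_holder from where it was at the start of the episode above 0.025 m or angle between jar's own z axis and vertical above 0.5 rad).
It also fails if it takes over 58 s, if anything falls off the work surface, if the arm or the gripper's body presses on something with over 40 N, if the wrist force passes 120 N, or if a joint passes its speed limit or range.

ROBOT

A 6-joint arm with a two-finger parallel gripper is mounted at the origin on the work surface. World frame = base frame: x ahead of the robot, y to its left, z up, the work surface at z = 0. Lengths are in mm, angles in degrees, forces in N, time in s.
With the tool pointing down it reaches from about 350 to 850 mm from the base axis. Payload 8.1 kg.
Tool frame: the origin (TCP) lies on the front face of the gripper's body, between the roots of the fingers; the fingertips stand r.finger_overhang ahead of it and the grasp point (between the pads) lies 54 mm ahead of it (r.finger_overhang is the distance from the TCP to the fingertips, in mm); y points along the fingers, z is the direction in which the jaws open and shut, and the axes are right-handed (so a half turn about y gives the same grasp; the last joint's range is limited). The gripper opens to 85 mm and grips with 20 to 120 N. Pads are 22 mm wide; open, the fingers measure 114 mm over their backs; the gripper's body (76 mm by 85 mm) begins 54 mm behind the grasp point. The pads swing forward as they close: fully open they stand 13 mm farther back than shut.
Start: joints at [64.091, 7.471, 85.268, -0, 87.261, -4.893], TCP at [215.157, 560.101, 303.892] pointing down, gripper open.
Joint ranges: [-169.43, 169.43], [-51.17, 129.36], [1.28, 143.12], [-76.62, 256.62], [0, 156.53], [-152.29, 152.29]. Speed limits (degrees/s): [136.94, 136.94, 159.86, 180, 180, 180].

INTERFACE

Orientations are given as [roll, pitch, yaw] about the fixed x, y, z axes, in that order (R = Rz(yaw) Ry(pitch) Rx(roll)).
In Python, from bench import r gives the robot as it stands. The module is installed in compiled form; this text tells all that it offers.
- The arm moves only by the tool arm_command, never from a script. Its argument "increments" is a list of rows, each a list of 6 numbers: the shift along the tool's x, y, z in m, then the turn, a rotation vector about the tool's x, y, z in rad. In form: [[tx, ty, tz, wx, wy, wz], ...]. A call has exactly 10 rows; each row is the pose to reach, as a shift and turn from the pose commanded when the call began, along the tool's axes at that moment; what a row does not reach only later rows make up. A row lasts 1/8 s, in which the tool goes at most 62.5 mm and 10.7 degrees, less where a joint would pass 70% of its speed; a pose out of reach is approached as far as the arm can. A call with a gripper value outside its range is refused whole. "jaw" is the gripper's target within -1 to 1 (shut at 1, half-way at 0, fully open at -1), set as the call begins (left out, the last holds). The fingers move at their own pace and stop on an object; "force" is the grip in N (left out, the last holds). Time passes only in rows, so rows that repeat a pose let the fingers close, or fill a call up. It gives the time, the measured TCP pose, the force and the opening at its end, in the units of the state.
- r.sense(): the state, without advancing time (a new reading comes with each control period).
- r.snapshot(name): name is "side" or "top"; returns the picture (420x560x3 uint8, red, green, blue); there is no depth.
- r.camera_model(name): a dict with "intrinsics" (3x3 intrinsics, pixels), "cam_to_world" (4x4, takes a point from camera to world coordinates). Camera axes: x right, y down, z forward; pixel columns grow to the right and rows downward; lengths in mm; the calibration is good to about 2 mm. A picture is of the moment at which its call begins. camera_model takes no time and is no camera call.
- r.hand_in(): hands the job in, once; it reports no verdict.
Trained networks look in the newest picture that a camera, given by its name, has taken for a name from the list of things; names that differ only in an ending like _2 or _b are one class to them, and where a whole thing is asked for, a point or a joint stands for the part that bears it (a point fixed in the world has none). Each returns a list of dicts, best first, with "conf" (0 to 1); they miss things now and then, are a little off and sometimes report something else, mostly with a low value. They report only what shows in the picture. A call takes as long as a camera call. They do not tell look-alikes from the thing itself.
- r.trace(camera, target): "mask" (420x560 bool, what is visible of it) and "position" ([column, row] in pixels, amid what is visible of it).
- r.spot_point(camera, target): "position" ([column, row] in pixels: a listed point, or the origin of a listed thing).
The state is a dict: "time": time; "joint_pos": joint angles; "qd": joint speeds; "joint_efforts": joint torques, N m; "tool_pos": TCP position; "tcp_rot": TCP orientation; "ft_force": force on the tool from outside, world axes, zero at the start; "wrist_torque": the same for the moment, N m; "finger_gap": finger opening in mm.
Only numpy, scipy, OpenCV 4.12 (cv2) and the standard library are available. Lean on these libraries where they do the work, as an engineer would, in place of code of your own. Each camera call takes 0.05 s, during which the arm holds its last target.

## Working session

There is one attempt and no reset: what is moved stays moved. The work goes in short steps, Python scripts to look and compute and a tool call to move; the robot and the scene stay as the last step left them, time stands still between calls to the robot, and variables do not carry over. Pictures are saved under pics/ and viewed, and the job is handed in when it is done.

Besides the shell and the picture viewer there is one more tool, called after "Call:" by a JSON object that holds its "method" and its "body". arm_command: Moves the arm, as the interface text tells. Its arguments: {"type":"object","properties":{"increments":{"type":"array","items":{"type":"array","items":{"type":"number"}}},"jaw":{"type":"number"},"force":{"type":"number"}},"required":["increments"]}

```bash
mkdir -p pics
python3 - <<'E'
from bench import r
import cv2, numpy as np
print(r.sense(), r.finger_overhang)
for n in ("side","top"):
    p=r.snapshot(n); cv2.imwrite(f"pics/{n}0.png",p[:,:,::-1])
    m=r.camera_model(n); print(n,np.round(m["intrinsics"],1).tolist(),np.round(m["cam_to_world"],3).tolist())
    for t in ["radio","aerial_cap","shaft_tip","knob_mid","coasters","cup","tealight","rack","jar"]:
        print(t,[(np.round(d["position"],1).tolist(),round(d["conf"],2)) for d in r.spot_point(n,t)][:4])
E
```

```text
{'time': 0.0, 'joint_pos': array([ 6.40909691e+01,  7.51576837e+00,  8.53292114e+01,  3.56659214e-04,
        8.72624928e+01, -4.89387178e+00]), 'qd': array([-0.03753393, -0.00482632,  0.08226163, -0.01135243,  0.04499015,
        0.01819492]), 'joint_efforts': array([-9.24785854e-05, -5.69379759e+01, -5.00567651e+01, -1.31884908e-04,
        1.43278419e-02,  3.90323805e-05]), 'tool_pos': array([214.97038869, 559.71826969, 302.83808374]), 'tcp_rot': array([-9.01070503e+01,  9.52343511e-03, -2.10151854e+01]), 'ft_force': array([-0.14138508,  0.24650149,  0.5045294 ]), 'wrist_torque': array([-0.03403503, -0.0331739 ,  0.02977946]), 'finger_gap': 85.58934834846467} 72.6
side [[415.1, 0.0, 276.5], [0.0, 415.1, 212.4], [0.0, 0.0, 1.0]] [[0.997, -0.04, 0.066, 400.327], [-0.076, -0.641, 0.764, -703.642], [0.012, -0.767, -0.642, 744.395], [0.0, 0.0, 0.0, 1.0]]
radio [([194.5, 186.4], 0.91)]
aerial_cap [([302.0, 124.9], 0.52)]
shaft_tip [([276.3, 181.3], 0.52), ([171.3, 163.5], 0.46)]
knob_mid [([290.6, 328.6], 0.62)]
coasters [([291.6, 331.9], 0.76), ([374.0, 292.5], 0.65)]
cup [([285.9, 392.9], 0.84), ([293.4, 327.8], 0.71)]
tealight [([285.5, 288.4], 0.72), ([287.0, 393.5], 0.58)]
rack [([404.6, 403.9], 0.67), ([375.1, 290.9], 0.57), ([292.6, 331.7], 0.37)]
jar [([388.0, 353.4], 0.95)]
top [[493.2, 0.0, 277.6], [0.0, 493.2, 209.8], [0.0, 0.0, 1.0]] [[0.006, -0.986, 0.169, 230.147], [-1.0, -0.009, -0.017, -4.948], [0.019, -0.169, -0.985, 1583.629], [0.0, 0.0, 0.0, 1.0]]
radio [([198.9, 206.8], 0.76), ([163.5, 288.9], 0.68), ([381.0, 162.8], 0.16)]
aerial_cap []
shaft_tip [([336.9, 214.2], 0.17)]
knob_mid [([334.1, 214.9], 0.74)]
coasters [([333.0, 218.7], 0.83)]
cup [([367.4, 223.0], 0.5), ([334.9, 218.9], 0.19)]
tealight [([298.7, 213.0], 0.57)]
rack [([300.4, 156.3], 0.79)]
jar [([351.8, 161.4], 0.72), ([321.4, 158.8], 0.46)]
```

View pics/side0.png

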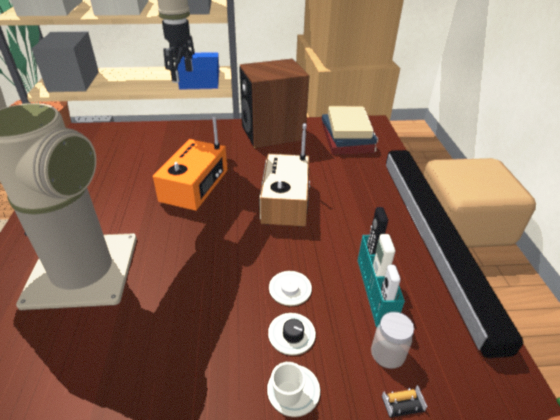

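View pics/top0.png

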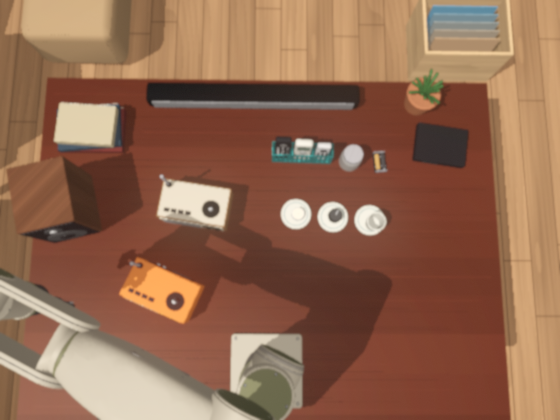

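Run:
```python
import cv2, numpy as np
s=cv2.imread("pics/side0.png"); t=cv2.imread("pics/top0.png")
a=cv2.resize(s[110:240,240:340],None,fx=4,fy=4,interpolation=cv2.INTER_CUBIC)
b=cv2.resize(s[265:415,250:340],None,fx=4,fy=4,interpolation=cv2.INTER_CUBIC)
a=cv2.copyMakeBorder(a,0,80,0,0,0)
cv2.imwrite("pics/side0z.png",np.hstack([a[:600],b[:600]]))
a=cv2.resize(t[165:240,150:240],None,fx=4,fy=4,interpolation=cv2.INTER_CUBIC)
b=cv2.resize(t[190:240,270:390],None,fx=5,fy=5,interpolation=cv2.INTER_CUBIC)
b=b
c=np.zeros((560,620,3),np.uint8);c[:300,:360]=a;c[305:555,:600]=b
cv2.imwrite("pics/top0z.png",c)
```

```text
(no output)
```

View pics/side0z.png

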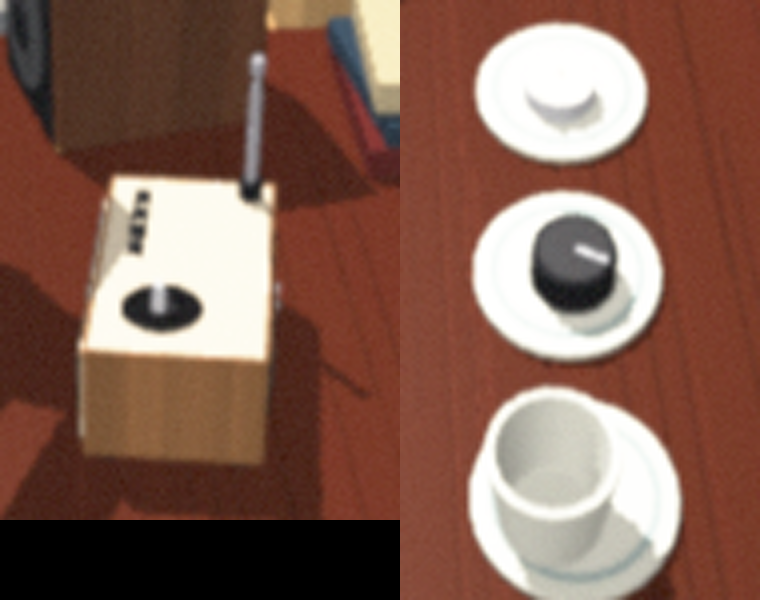

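View pics/top0z.png

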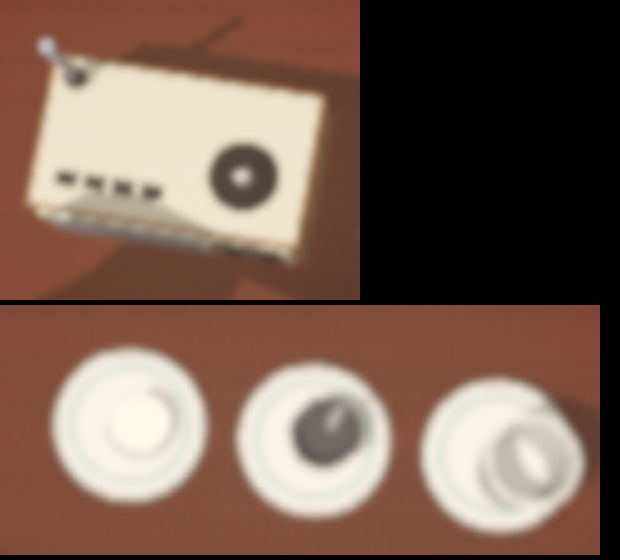

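```bash
cat > h.py <<'E'
from bench import r
import cv2, numpy as np
from scipy.optimize import least_squares
def cam(n):
    m=r.camera_model(n); return np.array(m["intrinsics"]),np.array(m["cam_to_world"])
CAM={n:cam(n) for n in("side","top")}
def proj(n,P):
    K,T=CAM[n]; P=np.atleast_2d(P).astype(float)
    c=(P-T[:3,3])@T[:3,:3]; q=c@K.T; return q[:,:2]/q[:,2:]
def onz(n,p,z):
    K,T=CAM[n]; d=T[:3,:3]@np.linalg.solve(K,np.array([p[0],p[1],1.])); o=T[:3,3]
    return o+d*(z-o[2])/d[2]
def tri(obs):
    A=[];b=[]
    for n,p in obs:
        K,T=CAM[n]; d=T[:3,:3]@np.linalg.solve(K,np.array([p[0],p[1],1.])); d/=np.linalg.norm(d)
        M=np.eye(3)-np.outer(d,d); A.append(M); b.append(M@T[:3,3])
    return np.linalg.lstsq(np.vstack(A),np.hstack(b),rcond=None)[0]
E
python3 - <<'E'
from h import *
s=lambda x,y:(240+(x+.5)/4-.5,110+(y+.5)/4-.5)
s2=lambda x,y:(250+(x-400+.5)/4-.5,265+(y+.5)/4-.5)
t=lambda x,y:(150+(x+.5)/4-.5,165+(y+.5)/4-.5)
t2=lambda x,y:(270+(x+.5)/5-.5,190+(y-305+.5)/5-.5)
for nm,a,b,z in [("cap",s(258,62),t(46,46),190),("tip",s(159,287),t(241,176),116.5),("disc",s(162,308),t(243,177),95),
  ("cBL",s(115,177),t(28,205),95),("cBR",s(273,183),t(57,57),95),("cFR",s(268,358),t(322,96),95),("cFL",s(85,350),t(298,248),95),
  ("knobtop",s2(575,245),t2(328,431),34)]:
    print(nm,onz("side",a,z).round(1),onz("top",b,z).round(1),tri([("side",a),("top",b)]).round(1))
print(onz("side",s2(607,258),35),onz("top",t2(345,408),35))
# radio fit
lc=np.array([[-60,105,95],[60,105,95],[60,-105,95],[-60,-105,95],[42,85,190],[-12,-55,95]])
S=np.array([s(115,177),s(273,183),s(268,358),s(85,350),s(258,62),s(162,308)])
Tt=np.array([t(28,205),t(57,57),t(322,96),t(298,248),t(46,46),t(243,177)])
def W(p):
    c,q=np.cos(p[2]),np.sin(p[2]); return lc@np.array([[c,q,0],[-q,c,0],[0,0,1]])+[p[0],p[1],0]
f=lambda p:np.r_[(proj("side",W(p))-S).ravel(),(proj("top",W(p))-Tt).ravel()]
for ff in (f,lambda p:f(p)[:12],lambda p:f(p)[12:]):
    o=least_squares(ff,[450,200,0]); print(o.x,np.degrees(o.x[2]),o.fun.round(1))
    print(W(o.x)[4:])
E
```

```text
cap [562.9 328.2 190. ] [564.8 307.3 190. ] [560.4 304.3 203.1]
tip [481.9 167.6 116.5] [483.5 173.  116.5] [483.3 173.4 112.5]
disc [484.7 173.7  95. ] [486.5 174.   95. ] [485.6 174.   95. ]
cBL [463.7 336.6  95. ] [463.4 336.5  95. ] [463.5 336.5  95. ]
cBR [578.3 321.8  95. ] [579.  319.7  95. ] [578.2 319.3  96.6]
cFR [547.4 116.5  95. ] [550.3 115.2  95. ] [548.5 115.1  96.4]
cFL [432.  131.8  95. ] [432.1 130.8  95. ] [432.  130.7  95.9]
knobtop [ 480.1 -214.9   34. ] [ 481.5 -216.4   34. ] [ 480.5 -216.1   35.9]
[ 495.14730364 -224.25643653   35.        ] [ 496.29046166 -227.3223867    35.        ]
[ 5.06131237e+02  2.27419261e+02 -1.46894864e-01] -8.416455727885761 [-0.6 -0.6  0.8 -0.2  1.2  0.4 -0.2 -0.1  0.   4.   0.5 -0.3 -1.2  0.4
 -0.9 -0.6  0.1  0.1 -0.5  0.2  0.6  1.6 -0.2  0.1]
[[560.12011859 305.35641983 190.        ]
 [486.2102797  174.76799877  95.        ]]
[ 5.05557014e+02  2.29778017e+02 -1.46234628e-01] -8.378626997516292 [-0.9 -1.   0.5 -0.6  0.8 -0.2 -0.5 -0.7 -0.3  3.6  0.3 -0.8]
[[559.49442744 307.7508036  190.        ]
 [485.67082382 177.11361308  95.        ]]
[ 5.07077753e+02  2.26401555e+02 -1.46486324e-01] -8.393048137177928 [-0.8  0.1 -0.5 -0.9  0.5 -0.2 -0.2 -0.1  0.9  1.3  0.1 -0.2]
[[561.03479021 304.36076299 190.        ]
 [487.17830802 173.74215773  95.        ]]
```

Run:
```python
from h import *
S=np.mean([r.snapshot("side").astype(float) for _ in range(4)],0)
T=np.mean([r.snapshot("top").astype(float) for _ in range(4)],0)
np.savez("avg0.npz",S=S,T=T)
def up(I,x0,x1,y0,y1,f): return cv2.resize(I[y0:y1,x0:x1].astype(np.uint8)[:,:,::-1],None,fx=f,fy=f,interpolation=cv2.INTER_NEAREST)
a=up(S,290,315,115,165,12); b=up(S,262,297,175,200,12)
c=np.zeros((600,720,3),np.uint8); c[:600,:300]=a; c[:300,300:720]=b
d=up(T,196,226,196,221,10); c[310:560,300:600]=d
cv2.imwrite("pics/z1.png",c)
for z in(111,180,190,203,210): print(z,proj("side",[560.3,305,z]),proj("top",[560.3,305,z]))
```

```text
111 [[302.74475803 153.93383083]] [[167.3535718  183.69082432]]
180 [[304.05669902 132.46493897]] [[162.57135129 178.44272205]]
190 [[304.2553167  129.21471537]] [[161.84037817 177.64053787]]
203 [[304.51689769 124.9341464 ]] [[160.87484791 176.58094608]]
210 [[304.65935776 122.6028984 ]] [[160.3476489  176.00238758]]
```

View pics/z1.png

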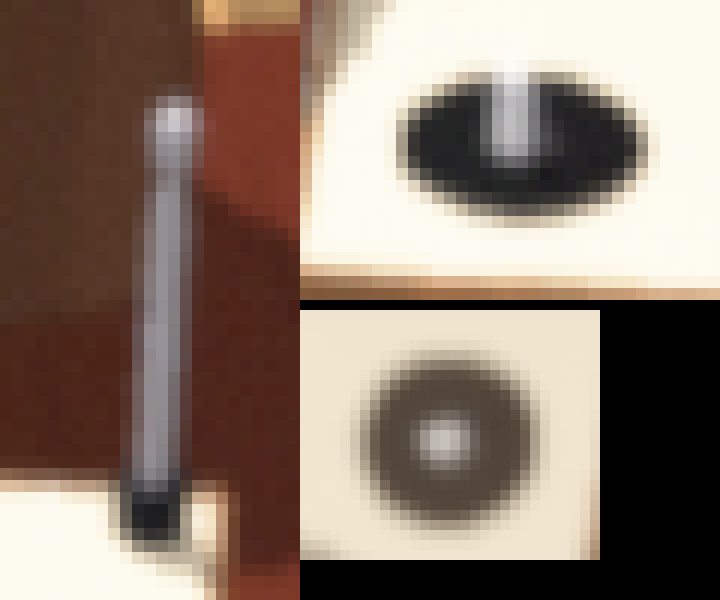

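Call:
{"method": "arm_command", "body": {"increments": [[0.02,-0.015,-0.006,0,0,0],[0.06,-0.03,-0.017,0,0,0],[0.115,-0.037,-0.032,0,0,0],[0.172,-0.037,-0.048,0,0,0],[0.23,-0.037,-0.064,0,0,0],[0.288,-0.037,-0.08,0,0,0],[0.34,-0.037,-0.094,0,0,0],[0.382,-0.037,-0.106,0,0,0],[0.406,-0.037,-0.113,0,0,0],[0.414,-0.037,-0.115,0,0,0]], "jaw": -1}}

```text
time: 2.65
tool_pos: [561.3, 303.1, 341.3]
tcp_rot: [-90.0, -0.0, -21.1]
ft_force: [0.1, 0.1, -0.7]
finger_gap: 85.7
```

Run:
```python
from h import *
S=r.snapshot("side"); T=r.snapshot("top")
def up(I,x0,x1,y0,y1,f): return cv2.resize(I[y0:y1,x0:x1].astype(np.uint8)[:,:,::-1],None,fx=f,fy=f,interpolation=cv2.INTER_CUBIC)
cv2.imwrite("pics/a1.png",np.hstack([up(S,255,355,40,190,4),up(T,110,210,110,260,4)]))
```

```text
(no output)
```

View pics/a1.png

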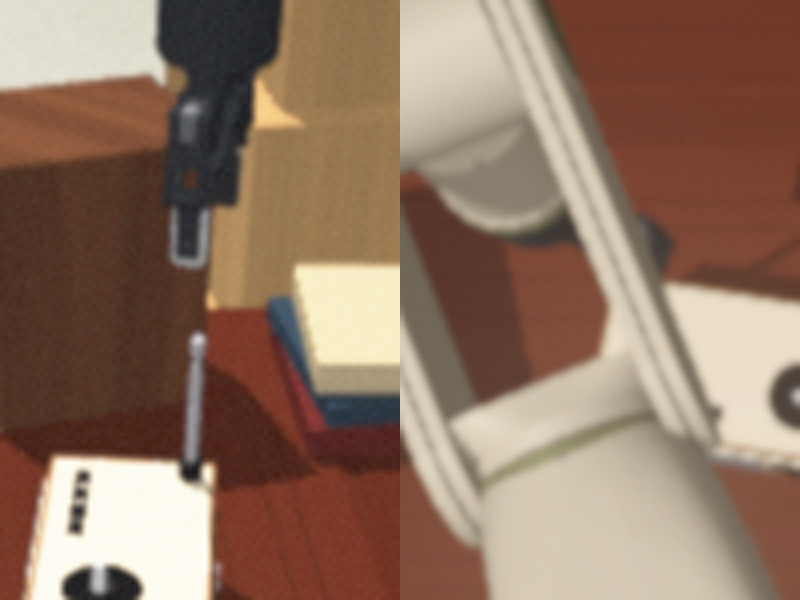

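Call:
{"method": "arm_command", "body": {"increments": [[0,0.008,0,0,0,0],[0,0.022,0,0,0,0],[0,0.04,0,0,0,0],[0,0.058,0,0,0,0],[0,0.072,0,0,0,0],[0,0.08,0,0,0,0],[0,0.082,0,0,0,0],[0,0.082,0,0,0,0],[0,0.082,0,0,0,0],[0,0.082,0,0,0,0]], "jaw": -1}}

```text
time: 4.0
tool_pos: [560.6, 304.4, 259.6]
tcp_rot: [-90.0, -0.0, -21.0]
ft_force: [0.3, 0.3, 0.3]
finger_gap: 85.5
```

Call:
{"method": "arm_command", "body": {"increments": [[0,0,0,0,0,0],[0,0,0,0,0,0],[0,0,0,0,0,0],[0,0,0,0,0,0],[0,0,0,0,0,0],[0,0,0,0,0,0],[0,0,0,0,0,0],[0,0,0,0,0,0],[0,0,0,0,0,0],[0,0,0,0,0,0]], "jaw": 1, "force": 30}}

```text
time: 5.25
tool_pos: [560.2, 303.9, 258.8]
tcp_rot: [-90.1, 0.0, -21.0]
ft_force: [-2.4, -4.9, 1.3]
finger_gap: 8.3
```

Call:
{"method": "arm_command", "body": {"increments": [[0,-0.002,0,0,0,0],[0,-0.006,0,0,0,0],[0,-0.012,0,0,0,0],[0,-0.018,0,0,0,0],[0,-0.024,0,0,0,0],[0,-0.03,0,0,0,0],[0,-0.036,0,0,0,0],[0,-0.04,0,0,0,0],[0,-0.042,0,0,0,0],[0,-0.042,0,0,0,0]], "jaw": 1}}

```text
time: 6.5
tool_pos: [560.3, 304.1, 301.6]
tcp_rot: [-90.0, -0.0, -21.0]
ft_force: [-3.2, -5.7, -0.7]
finger_gap: 8.3
```

Run:
```python
from h import *
S=r.snapshot("side")
def up(I,x0,x1,y0,y1,f): return cv2.resize(I[y0:y1,x0:x1].astype(np.uint8)[:,:,::-1],None,fx=f,fy=f,interpolation=cv2.INTER_CUBIC)
cv2.imwrite("pics/a2.png",up(S,255,355,60,190,4))
print(r.sense()["ft_force"])
```

```text
[-2.20319097 -5.33766332 -0.0321094 ]
```

View pics/a2.png

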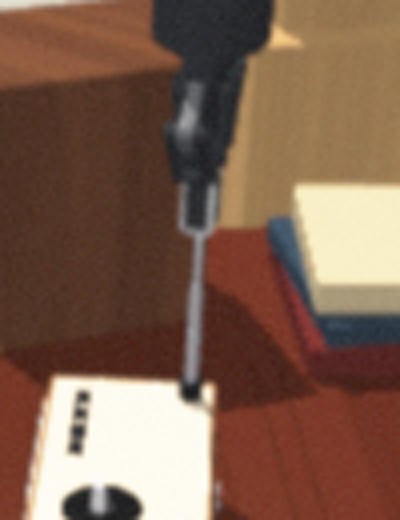

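Call:
{"method": "arm_command", "body": {"increments": [[0,-0.004,0,0,0,0],[0,-0.009,0,0,0,0],[0,-0.015,0,0,0,0],[0,-0.021,0,0,0,0],[0,-0.027,0,0,0,0],[0,-0.032,0,0,0,0],[0,-0.036,0,0,0,0],[0,-0.04,0,0,0,0],[0,-0.043,0,0,0,0],[0,-0.045,0,0,0,0]]}}

```text
time: 7.8
tool_pos: [560.3, 304.1, 346.2]
tcp_rot: [-90.0, 0.0, -21.0]
ft_force: [-1.8, -5.0, -4.3]
finger_gap: 8.1
```

Call:
{"method": "arm_command", "body": {"increments": [[0,-0.001,0,0,0,0],[0,-0.002,0,0,0,0],[0,-0.003,0,0,0,0],[0,-0.004,0,0,0,0],[0,-0.005,0,0,0,0],[0,-0.006,0,0,0,0],[0,-0.007,0,0,0,0],[0,-0.008,0,0,0,0],[0,-0.009,0,0,0,0],[0,-0.01,0,0,0,0]]}}

```text
time: 9.05
tool_pos: [560.2, 304.1, 356.1]
tcp_rot: [-90.0, 0.0, -21.0]
ft_force: [-0.7, -4.1, -3.5]
finger_gap: 8.1
```

Total 97 mm; force still that of friction only. Continue slowly.

Call:
{"method": "arm_command", "body": {"increments": [[0,-0.001,0,0,0,0],[0,-0.002,0,0,0,0],[0,-0.003,0,0,0,0],[0,-0.004,0,0,0,0],[0,-0.005,0,0,0,0],[0,-0.006,0,0,0,0],[0,-0.006,0,0,0,0],[0,-0.006,0,0,0,0],[0,-0.006,0,0,0,0],[0,-0.006,0,0,0,0]]}}

```text
time: 10.3
tool_pos: [560.0, 304.1, 359.3]
tcp_rot: [-90.2, 0.1, -21.0]
ft_force: [4.0, -3.4, -24.6]
finger_gap: 8.5
```

Run:
```python
from h import *
S=r.snapshot("side")
def up(I,x0,x1,y0,y1,f): return cv2.resize(I[y0:y1,x0:x1].astype(np.uint8)[:,:,::-1],None,fx=f,fy=f,interpolation=cv2.INTER_CUBIC)
cv2.imwrite("pics/a3.png",up(S,275,335,50,170,5))
for z in (180,235,294,300): print(z,(proj("side",[560.3,304.5,z])-[275,50])*5)
```

```text
180 [[145.39879958 412.77304084]]
235 [[151.00879412 321.04428886]]
294 [[157.4384727  215.91292238]]
300 [[158.11793456 204.80307407]]
```

View pics/a3.png

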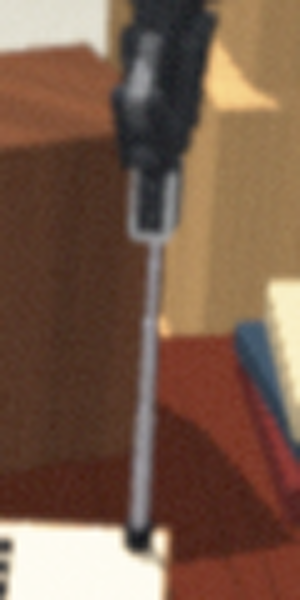

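Call:
{"method": "arm_command", "body": {"increments": [[0,0.003,0,0,0,0],[0,0.003,0,0,0,0],[0,0.003,0,0,0,0],[0,0.003,0,0,0,0],[0,0.003,0,0,0,0],[0,-0.01,0,0,0,0],[0,-0.025,0,0,0,0],[0,-0.038,0,0,0,0],[0,-0.046,0,0,0,0],[0,-0.048,0,0,0,0]], "jaw": -1}}

```text
time: 11.6
tool_pos: [560.6, 304.3, 410.9]
tcp_rot: [-89.9, -0.1, -21.0]
ft_force: [1.0, -0.1, -0.5]
finger_gap: 85.5
```

Run:
```python
from h import *
S=r.snapshot("side"); T=r.snapshot("top")
def up(I,x0,x1,y0,y1,f): return cv2.resize(I[y0:y1,x0:x1].astype(np.uint8)[:,:,::-1],None,fx=f,fy=f,interpolation=cv2.INTER_CUBIC)
c=np.zeros((600,800,3),np.uint8); c[:600,:300]=up(S,275,335,50,170,5)
d=np.load("avg0.npz"); 
c[:300,310:610]=up(d["S"],278,308,316,346,10)
c[305:600,310:605]=up(d["T"],320,349.5.__int__()+1,201,231,10)[:295,:295]
cv2.imwrite("pics/a4.png",c)
```

```text
(no output)
```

View pics/a4.png

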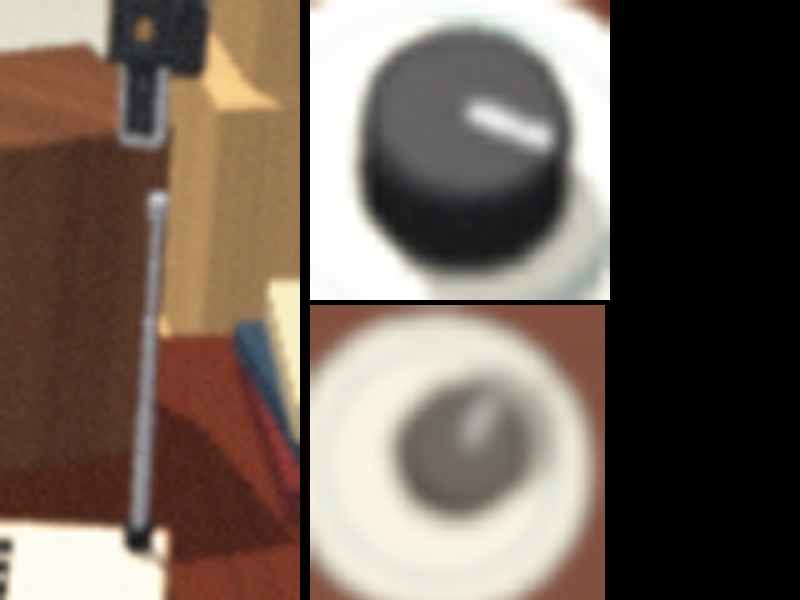

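Run:
```python
from h import *
from scipy.optimize import minimize
d=np.load("avg0.npz")
th=np.linspace(0,2*np.pi,60,endpoint=False)
def soft(n,pts,box,f=8):
    x0,x1,y0,y1=box
    q=(proj(n,pts)-[x0-.5,y0-.5])*f-.5
    h=cv2.convexHull(q.astype(np.float32))
    m=np.zeros(((y1-y0)*f,(x1-x0)*f),np.uint8)
    cv2.fillPoly(m,[np.round(h*16).astype(np.int32)],255,shift=4)
    m=cv2.GaussianBlur(m.astype(float)/255,(0,0),f*.45)
    return cv2.resize(m,(x1-x0,y1-y0),interpolation=cv2.INTER_AREA)
def cyl(x,y,R,z0,z1):
    c=np.c_[x+R*np.cos(th),y+R*np.sin(th)]
    return np.vstack([np.c_[c,np.full(60,z)] for z in (z0,z1)])
def fit(obs,R,z0,z1,x0,lab):
    def cost(p):
        e=0
        for n,box,I in obs:
            m=soft(n,cyl(p[0],p[1],R,z0,z1),box)
            A=np.c_[m.ravel(),np.ones(m.size)]
            w=np.linalg.lstsq(A,I.ravel(),rcond=None); rr=A@w[0]-I.ravel()
            e+=np.sum(rr**2)/np.var(I)/I.size
        return e
    o=minimize(cost,x0,method="Nelder-Mead",options=dict(xatol=.05,fatol=1e-5,initial_simplex=np.array(x0)+[[0,0],[4,0],[0,4]]))
    print(lab,o.x.round(2),round(o.fun,4)); return o.x
g=lambda I,b: I[b[2]:b[3],b[0]:b[1]].mean(2)
bs=(278,308,318,346); bt=(322,348,204,226)
Is=g(d["S"],bs); Is=np.minimum(Is,130); It=np.minimum(g(d["T"],bt),170)
ks=fit([("side",bs,Is)],22,8,34,[480,-215],"knob side")
kt=fit([("top",bt,It)],22,8,34,[480,-215],"knob top")
kb=fit([("side",bs,Is),("top",bt,It)],22,8,34,[480,-215],"knob both")
# dial disc: radius unknown
for R in (24,25,26,27,28):
  b1=(268,293,178,194); b2=(200,221,199,219)
  i1=np.clip(g(d["S"],b1),30,200); i2=g(d["T"],b2)
  # clip shaft brightness : use blue-ish? simple
  fit([("side",b1,i1)],R,95,96,[485,174],"disc side %d"%R)
  fit([("top",b2,i2)],R,95,96,[485,174],"disc top %d"%R)
sp=lambda x,y:(278+(x-310+.5)/10-.5,316+(y+.5)/10-.5)
tp=lambda x,y:(320+(x-310+.5)/10-.5,201+(y-305+.5)/10-.5)
for a,b,n in ((sp(475,108),sp(548,138),"side"),(tp(472,445),tp(494,400),"top")):
    A=onz(n,a,35);B=onz(n,b,35); D=B-A; print(n,A.round(1),B.round(1),np.degrees(np.arctan2(D[1],D[0])))
```

```text
knob side [ 479.87 -217.97] 0.5656
knob top [ 483.26 -218.12] 0.5057
knob both [ 480.89 -217.58] 1.0909
disc side 24 [484.55 173.11] 0.2011
disc top 24 [486.97 173.5 ] 0.1562
disc side 25 [484.25 172.97] 0.1837
disc top 25 [487.1  173.77] 0.1112
disc side 26 [484.48 173.12] 0.1992
disc top 26 [487.05 173.77] 0.0954
disc side 27 [484.43 173.35] 0.246
disc top 27 [487.07 173.82] 0.1122
disc side 28 [484.11 173.75] 0.3143
disc top 28 [487.03 173.84] 0.1572
side [ 481.3 -216.8   35. ] [ 495.  -224.8   35. ] -30.072901361994788
top [ 482.1 -218.    35. ] [ 496.8 -225.2   35. ] -26.359677878192922
```

```bash
cat > dfit.py <<'E'
from h import *
th=np.linspace(0,2*np.pi,72,endpoint=False)
def rast(n,polys,box,f=8,sig=.45):
    """paint polys in order, return one soft weight image per poly"""
    x0,x1,y0,y1=box; lab=np.zeros(((y1-y0)*f,(x1-x0)*f),np.uint8)
    for i,P in enumerate(polys):
        q=(proj(n,P)-[x0-.5,y0-.5])*f-.5
        cv2.fillPoly(lab,[np.round(q*16).astype(np.int32).reshape(-1,1,2)],i+1,shift=4)
    out=[]
    for i in range(len(polys)+1):
        m=cv2.GaussianBlur((lab==i).astype(np.float32),(0,0),f*sig)
        out.append(cv2.resize(m,(x1-x0,y1-y0),interpolation=cv2.INTER_AREA))
    return out
def Dpoly(phi,R=6,fl=1):
    a=np.arccos(fl/R); t=np.linspace(a,2*np.pi-a,40)+phi
    return np.c_[R*np.cos(t),R*np.sin(t)]
def model(n,x,y,phi,box,sig,Rd=25.5,z1=116.5):
    disc=np.c_[x+Rd*np.cos(th),y+Rd*np.sin(th),np.full(72,95.5)]
    d=Dpoly(phi)+[x,y]; T=CAM[n][1][:3,3]
    polys=[disc]; v=np.array([T[0]-x,T[1]-y]); quads=[]
    for i in range(len(d)):
        a,b=d[i],d[(i+1)%len(d)]; e=b-a; nr=np.array([e[1],-e[0]])
        if nr@(T[:2]-a)>0:
            quads.append((i==len(d)-1,np.array([[*a,95.5],[*b,95.5],[*b,z1],[*a,z1]])))
    return polys,quads,np.c_[d,np.full(len(d),z1)]
def weights(n,x,y,phi,box,sig):
    disc,quads,top=model(n,x,y,phi,box,sig)
    ps=disc+[q for _,q in quads]+[top]
    w=rast(n,ps,box,sig=sig)
    flat=sum([w[2+i] for i,(k,_) in enumerate(quads) if k],np.zeros_like(w[0]))
    # curved: split left and right via shading on normals -> cos basis
    cur=np.zeros_like(w[0]); cx=np.zeros_like(w[0]); cy=cx.copy()
    for i,(k,q) in enumerate(quads):
        if k: continue
        m=q[0,:2]+q[1,:2]-2*np.array([x,y]); m=m/np.linalg.norm(m)
        cur+=w[2+i]; cx+=w[2+i]*m[0]
    return [w[0],w[1],flat,cur,w[-1]]
E
cat > run.py <<'E'
from dfit import *
import sys
d=np.load(sys.argv[1])
from scipy.optimize import lsq_linear
for n,key,box,c0 in (("side","S",(269,292,174,194),(484.4,173.1)),("top","T",(201,221,200,219),(487.05,173.8))):
    I=d[key][box[2]:box[3],box[0]:box[1]].mean(2)
    res=[]
    for phi in range(-180,180,15):
        best=None
        for dx in (-1,0,1):
          for dy in (-1,0,1):
            W=weights(n,c0[0]+dx,c0[1]+dy,np.radians(phi),box,.5)
            A=np.stack([w.ravel() for w in W],1)
            s=lsq_linear(A,I.ravel(),(0,256)); e=np.sqrt(np.mean((A@s.x-I.ravel())**2))
            if best is None or e<best[0]: best=(e,dx,dy,s.x.round(0))
        res.append((phi,)+best)
    print(n)
    for q in res: print(q[0],round(q[1],2),q[2],q[3],q[4].tolist())
E
python3 run.py avg0.npz
```

```text
side
-180 21.36 -1 0 [243.0, 48.0, 256.0, 134.0, 242.0]
-165 18.37 -1 0 [243.0, 46.0, 256.0, 96.0, 238.0]
-150 16.76 -1 0 [243.0, 45.0, 217.0, 63.0, 247.0]
-135 15.94 0 0 [243.0, 45.0, 193.0, 0.0, 252.0]
-120 15.91 0 0 [243.0, 43.0, 179.0, 0.0, 256.0]
-105 16.47 0 0 [243.0, 42.0, 172.0, 0.0, 256.0]
-90 16.26 0 0 [243.0, 41.0, 167.0, 256.0, 256.0]
-75 15.14 0 0 [243.0, 41.0, 162.0, 256.0, 256.0]
-60 13.51 0 0 [243.0, 41.0, 161.0, 256.0, 256.0]
-45 12.19 0 0 [243.0, 40.0, 162.0, 245.0, 256.0]
-30 11.21 0 0 [243.0, 41.0, 172.0, 214.0, 256.0]
-15 11.23 0 0 [243.0, 42.0, 210.0, 200.0, 254.0]
0 11.27 0 0 [243.0, 42.0, 0.0, 202.0, 252.0]
15 11.49 0 0 [243.0, 40.0, 0.0, 185.0, 248.0]
30 13.14 0 0 [243.0, 40.0, 0.0, 171.0, 243.0]
45 14.6 0 0 [243.0, 39.0, 0.0, 161.0, 240.0]
60 15.22 0 0 [243.0, 39.0, 0.0, 157.0, 238.0]
75 15.46 0 0 [244.0, 39.0, 0.0, 156.0, 237.0]
90 15.44 0 0 [244.0, 39.0, 0.0, 156.0, 235.0]
105 15.56 -1 0 [243.0, 39.0, 0.0, 162.0, 238.0]
120 15.87 -1 0 [243.0, 40.0, 0.0, 163.0, 236.0]
135 17.18 -1 0 [243.0, 41.0, 0.0, 165.0, 238.0]
150 19.09 -1 0 [243.0, 44.0, 0.0, 165.0, 2
[... 499 characters left out ...]
]
-45 11.8 0 0 [213.0, 79.0, 0.0, 210.0, 193.0]
-30 10.97 0 0 [213.0, 78.0, 0.0, 197.0, 199.0]
-15 10.24 0 0 [213.0, 78.0, 0.0, 187.0, 205.0]
0 9.83 0 0 [213.0, 78.0, 0.0, 180.0, 207.0]
15 9.79 0 0 [213.0, 78.0, 0.0, 178.0, 206.0]
30 9.99 0 0 [213.0, 78.0, 0.0, 180.0, 202.0]
45 10.43 0 0 [213.0, 78.0, 0.0, 182.0, 200.0]
60 11.17 0 0 [213.0, 78.0, 0.0, 183.0, 197.0]
75 11.91 0 0 [213.0, 78.0, 0.0, 185.0, 192.0]
90 12.89 0 0 [213.0, 79.0, 0.0, 186.0, 185.0]
105 14.21 0 0 [213.0, 79.0, 0.0, 191.0, 178.0]
120 15.21 0 0 [213.0, 80.0, 0.0, 195.0, 173.0]
135 14.51 0 0 [213.0, 80.0, 256.0, 192.0, 156.0]
150 13.62 0 0 [213.0, 80.0, 256.0, 183.0, 140.0]
165 12.97 0 0 [213.0, 79.0, 256.0, 178.0, 134.0]
```

Call:
{"method": "arm_command", "body": {"increments": [[0.0034,0,-0.0155,0,0,0],[0.0113,0,-0.0515,0,0,0],[0.0226,0.005,-0.103,0,0,0],[0.035,0.02,-0.16,0,0,0],[0.0475,0.04,-0.2165,0,0,0],[0.06,0.06,-0.273,0,0,0],[0.0725,0.08,-0.33,0,0,0],[0.085,0.1,-0.387,0,0,0],[0.097,0.115,-0.443,0,0,0],[0.1075,0.13,-0.49,0,0,0]], "jaw": -1}}

```text
time: 12.95
tool_pos: [483.3, -194.1, 278.9]
tcp_rot: [-90.0, 0.0, -21.1]
ft_force: [0.0, 0.5, -0.2]
finger_gap: 85.8
```

Call:
{"method": "arm_command", "body": {"increments": [[0.003,0.02,-0.015,0,0,0],[0.005,0.05,-0.023,0,0,0],[0.0057,0.08,-0.0255,0,0,0],[0.0057,0.105,-0.0255,0,0,0],[0.0057,0.12,-0.0255,0,0,0],[0.0057,0.13,-0.0255,0,0,0],[0.0057,0.13,-0.0255,0,0,0],[0.0057,0.13,-0.0255,0,0,0],[0.0057,0.13,-0.0255,0,0,0],[0.0057,0.13,-0.0255,0,0,0]]}}

```text
time: 14.2
tool_pos: [481.5, -217.6, 150.5]
tcp_rot: [-90.0, -0.1, -21.0]
ft_force: [0.6, 0.6, 0.5]
finger_gap: 85.4
```

```bash
python3 - <<'E'
from h import *
S=r.snapshot("side"); T=r.snapshot("top")
def up(I,x0,x1,y0,y1,f): return cv2.resize(I[y0:y1,x0:x1].astype(np.uint8)[:,:,::-1],None,fx=f,fy=f,interpolation=cv2.INTER_CUBIC)
cv2.imwrite("pics/a5.png",np.hstack([up(S,240,340,270,420,4),up(T,280,380,130,280,4)]))
S=np.mean([r.snapshot("side").astype(float) for _ in range(3)],0)
T=np.mean([r.snapshot("top").astype(float) for _ in range(3)],0)
np.savez("avg1.npz",S=S,T=T); print(r.sense()["tool_pos"])
cv2.imwrite("pics/a6.png",np.hstack([up(S,262,297,170,200,10),up(T,196,226,196,226,10)]))
E
python3 run.py avg1.npz
```

```text
[ 481.15791014 -217.51273994  149.87601839]
side
-180 9.61 1 -1 [90.0, 87.0, 86.0, 87.0, 85.0]
-165 9.61 1 -1 [90.0, 87.0, 87.0, 87.0, 86.0]
-150 9.61 1 -1 [90.0, 87.0, 87.0, 87.0, 86.0]
-135 9.61 1 -1 [90.0, 87.0, 87.0, 87.0, 86.0]
-120 9.61 1 -1 [90.0, 87.0, 87.0, 87.0, 86.0]
-105 9.61 1 -1 [90.0, 87.0, 87.0, 82.0, 86.0]
-90 9.61 1 -1 [90.0, 87.0, 87.0, 159.0, 86.0]
-75 9.61 1 -1 [90.0, 87.0, 87.0, 87.0, 86.0]
-60 9.61 1 -1 [90.0, 87.0, 87.0, 88.0, 86.0]
-45 9.61 1 -1 [90.0, 87.0, 87.0, 88.0, 86.0]
-30 9.61 1 -1 [90.0, 87.0, 87.0, 88.0, 87.0]
-15 9.61 1 -1 [90.0, 87.0, 85.0, 88.0, 87.0]
0 9.61 1 -1 [90.0, 87.0, 0.0, 87.0, 86.0]
15 9.61 1 -1 [90.0, 87.0, 0.0, 87.0, 86.0]
30 9.61 1 -1 [90.0, 87.0, 0.0, 87.0, 86.0]
45 9.61 1 -1 [90.0, 87.0, 0.0, 87.0, 86.0]
60 9.61 1 -1 [90.0, 87.0, 0.0, 87.0, 86.0]
75 9.61 1 -1 [90.0, 87.0, 0.0, 87.0, 85.0]
90 9.61 1 -1 [90.0, 87.0, 0.0, 87.0, 85.0]
105 9.61 1 -1 [90.0, 87.0, 0.0, 87.0, 85.0]
120 9.61 1 -1 [90.0, 87.0, 0.0, 87.0, 85.0]
135 9.61 1 -1 [90.0, 87.0, 0.0, 87.0, 85.0]
150 9.61 1 -1 [90.0, 87.0, 0.0, 87.0, 85.0]
165 9.61 1 -1 [90.0, 87.0, 0
[... 458 characters left out ...]
0]
-45 11.57 0 0 [208.0, 76.0, 0.0, 204.0, 189.0]
-30 10.76 0 0 [208.0, 76.0, 0.0, 192.0, 195.0]
-15 10.05 0 0 [209.0, 76.0, 0.0, 183.0, 200.0]
0 9.67 0 0 [209.0, 76.0, 0.0, 175.0, 202.0]
15 9.64 0 0 [209.0, 76.0, 0.0, 174.0, 202.0]
30 9.84 0 0 [209.0, 76.0, 0.0, 175.0, 198.0]
45 10.26 0 0 [209.0, 76.0, 0.0, 177.0, 195.0]
60 10.99 0 0 [209.0, 76.0, 0.0, 178.0, 192.0]
75 11.71 0 0 [208.0, 76.0, 0.0, 180.0, 187.0]
90 12.66 0 0 [208.0, 77.0, 0.0, 182.0, 181.0]
105 13.95 0 0 [208.0, 77.0, 0.0, 186.0, 174.0]
120 14.93 0 0 [208.0, 78.0, 0.0, 190.0, 169.0]
135 14.2 0 0 [208.0, 78.0, 256.0, 187.0, 151.0]
150 13.3 0 0 [208.0, 78.0, 256.0, 176.0, 136.0]
165 12.67 0 0 [208.0, 77.0, 256.0, 170.0, 130.0]
```

View pics/a5.png

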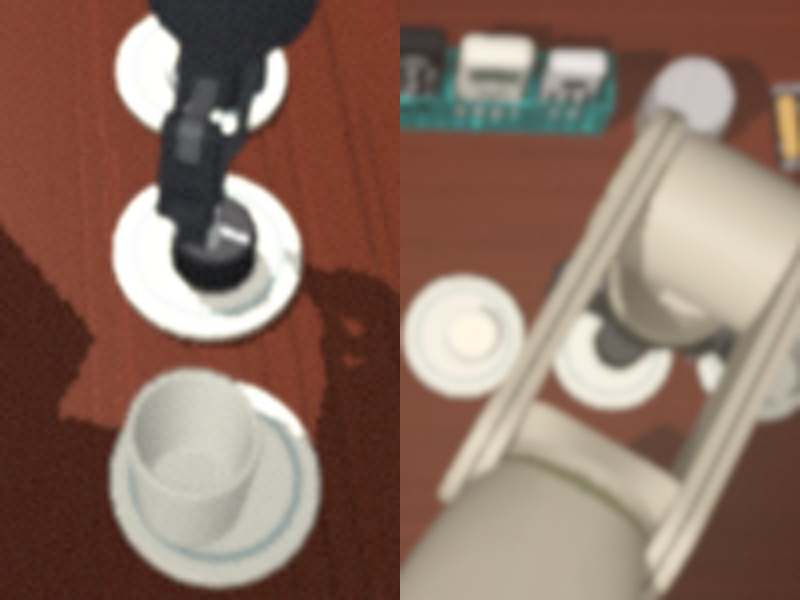

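View pics/a6.png

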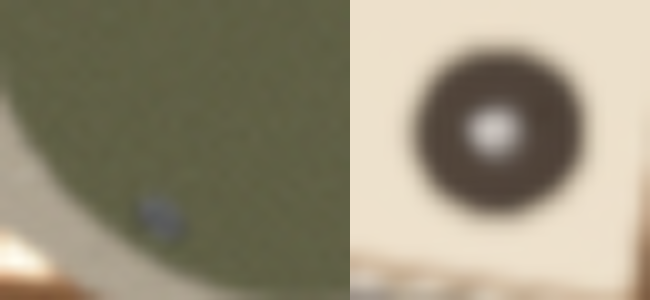

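Call:
{"method": "arm_command", "body": {"increments": [[0,0.006,0,0,0,0],[0,0.018,0,0,0,0],[0,0.032,0,0,0,0],[0,0.046,0,0,0,0],[0,0.057,0,0,0,0],[0,0.062,0,0,0,0],[0,0.065,0,0,0,0],[0,0.065,0,0,0,0],[0,0.065,0,0,0,0],[0,0.065,0,0,0,0]]}}

```text
time: 15.85
tool_pos: [481.5, -217.7, 85.3]
tcp_rot: [-90.0, -0.0, -21.0]
ft_force: [-0.6, 0.1, -0.3]
finger_gap: 84.9
```

Call:
{"method": "arm_command", "body": {"increments": [[0,0,0,0,0,0],[0,0,0,0,0,0],[0,0,0,0,0,0],[0,0,0,0,0,0],[0,0,0,0,0,0],[0,0,0,0,0,0],[0,0,0,0,0,0],[0,0,0,0,0,0],[0,0,0,0,0,0],[0,0,0,0,0,0]], "jaw": 1, "force": 50}}

```text
time: 17.1
tool_pos: [481.3, -217.7, 85.2]
tcp_rot: [-90.0, -0.0, -21.0]
ft_force: [-1.0, -0.2, 5.5]
finger_gap: 41.9
```

```bash
cat > run2.py <<'E'
from dfit import *
from scipy.optimize import lsq_linear, minimize
for f,n,key,box,c0 in (("avg0.npz","side","S",(269,292,174,194),(484.4,173.1)),("avg1.npz","top","T",(201,221,200,219),(487.05,173.8))):
    I=np.load(f)[key][box[2]:box[3],box[0]:box[1]].mean(2)
    import dfit
    for phi in range(-180,180,20):
        def cost(p,full=False):
            x,y,sig,Rd=p
            disc,quads,top=dfit.model(n,x,y,np.radians(phi),box,sig,Rd=Rd)
            ps=disc+[q for _,q in quads]+[top]
            w=rast(n,ps,box,sig=max(abs(sig),.2))
            flat=sum([w[2+i] for i,(k,_) in enumerate(quads) if k],np.zeros_like(w[0]))
            cur=sum([w[2+i] for i,(k,_) in enumerate(quads) if not k],np.zeros_like(w[0]))
            A=np.stack([v.ravel() for v in (w[0],w[1],flat,cur,w[-1])],1)
            s=lsq_linear(A,I.ravel(),(20,256)); e=np.sqrt(np.mean((A@s.x-I.ravel())**2))
            return (e,s.x.round(0)) if full else e
        o=minimize(cost,[*c0,.6,25.5],method="Nelder-Mead",options=dict(maxfev=120,initial_simplex=np.array([*c0,.6,25.5])+np.vstack([np.zeros(4),np.diag([1,1,.2,1])])))
        e,c=cost(o.x,True); print(n,phi,round(e,2),o.x.round(2),c.tolist())
E
timeout 500 python3 run2.py
sed -i 's/range(-180,180,20)/range(-180,180,30)/; s/maxfev=120/maxfev=70/; s/ps=disc/ps=disc/' run2.py; sed -i 's/print(n,phi/print(n,phi,flush=True,*["" for _ in ()]) or print(n,phi/' run2.py; sed -i 's/f=8,sig/f=5,sig/' dfit.py; time timeout 550 python3 run2.py | grep '\['
```

```text
side -180 18.73 [483.93 173.39   0.64  26.06] [248.0, 50.0, 256.0, 118.0, 246.0]
side -150 12.7 [483.99 173.34   0.72  25.81] [248.0, 43.0, 231.0, 29.0, 250.0]
side -120 12.59 [483.95 173.34   0.72  25.92] [249.0, 41.0, 188.0, 20.0, 256.0]
side -90 13.42 [484.24 173.42   0.69  25.76] [247.0, 39.0, 171.0, 256.0, 256.0]
side -60 10.33 [484.24 173.29   0.66  25.78] [247.0, 39.0, 165.0, 256.0, 256.0]
side -30 7.72 [484.27 173.56   0.69  25.86] [248.0, 39.0, 186.0, 217.0, 256.0]
side 0 7.27 [484.31 173.48   0.71  25.89] [248.0, 40.0, 40.0, 211.0, 255.0]
side 30 9.03 [484.07 173.52   0.72  25.93] [249.0, 38.0, 40.0, 182.0, 252.0]
side 60 11.54 [483.98 173.38   0.69  25.8 ] [248.0, 37.0, 40.0, 164.0, 244.0]
side 90 12.09 [483.84 173.69   0.7   26.03] [249.0, 38.0, 40.0, 165.0, 246.0]
side 120 12.62 [483.82 173.51   0.68  25.96] [248.0, 39.0, 40.0, 166.0, 240.0]
side 150 16.66 [483.84 173.88   0.71  26.04] [249.0, 43.0, 40.0, 170.0, 250.0]
top -180 8.11 [486.54 173.85   0.86  25.56] [216.0, 71.0, 256.0, 223.0, 145.0]
top -150 7.18 [486.75 173.77   0.85  25.77] [218.0, 72.0, 256.0, 20.0, 141.0]
top -120 7.18 [486.65 173.74   0.87  25.77] [218.0, 72.0, 256.0, 256.0, 147.0]
top -90 7.52 [486.64 173.49   0.9   25.77] [219.0, 71.0, 256.0, 256.0, 172.0]
real	9m10.039s
user	9m4.813s
sys	0m0.300s
```

Call:
{"method": "arm_command", "body": {"increments": [[0,-0.01,0,0,0,0],[0,-0.035,0,0,0,0],[-0.0027,-0.07,0.0073,0,0,0],[-0.0095,-0.1,0.0257,0,0,0],[-0.0204,-0.125,0.055,0,0,0],[-0.0354,-0.14,0.0953,0,0,0],[-0.0518,-0.15,0.1393,0,0,0],[-0.0681,-0.15,0.1833,0,0,0],[-0.0844,-0.15,0.2273,0,0,0],[-0.1008,-0.15,0.2713,0,0,0]]}}

```text
time: 18.35
tool_pos: [484.1, 73.4, 235.3]
tcp_rot: [-90.0, -0.0, -21.0]
ft_force: [0.6, -0.2, -0.9]
finger_gap: 42.1
```

Call:
{"method": "arm_command", "body": {"increments": [[-0.014,0,0.038,0,-0.06,0],[-0.025,0,0.067,0,-0.16,0],[-0.032,0,0.086,0,-0.26,0],[-0.0354,0.005,0.0953,0,-0.36,0],[-0.0354,0.015,0.0953,0,-0.43,0],[-0.0354,0.025,0.0953,0,-0.445,0],[-0.0354,0.03,0.0953,0,-0.445,0],[-0.0354,0.03,0.0953,0,-0.445,0],[-0.0354,0.03,0.0953,0,-0.445,0],[-0.0354,0.03,0.0953,0,-0.445,0]]}}

```text
time: 19.6
tool_pos: [485.8, 173.5, 205.4]
tcp_rot: [-90.0, -0.0, 4.5]
ft_force: [-0.1, -0.7, -1.0]
finger_gap: 41.9
```

Run:
```python
from h import *
S=np.mean([r.snapshot("side").astype(float) for _ in range(3)],0)
T=np.mean([r.snapshot("top").astype(float) for _ in range(2)],0)
np.savez("avg2.npz",S=S,T=T); s=r.sense(); print(s["tool_pos"],s["tcp_rot"],s["joint_pos"],s["ft_force"])
def up(I,x0,x1,y0,y1,f): return cv2.resize(I[y0:y1,x0:x1].astype(np.uint8)[:,:,::-1],None,fx=f,fy=f,interpolation=cv2.INTER_CUBIC)
cv2.imwrite("pics/b1.png",np.hstack([up(S,255,305,140,200,10)[:600],up(T,180,240,150,240,5)[:450]if 0 else up(T,190,220,160,220,10)]))
```

```text
[485.5605871  173.53390955 205.02004629] [-8.99990452e+01 -1.04684296e-02  4.47648546e+00] [ 1.39682285e+01 -1.61804059e+00  1.05199689e+02 -8.07156097e-04
  7.64078693e+01 -8.05080675e+01] [ 0.13841331  0.79845481 -1.75603812]
```

View pics/b1.png

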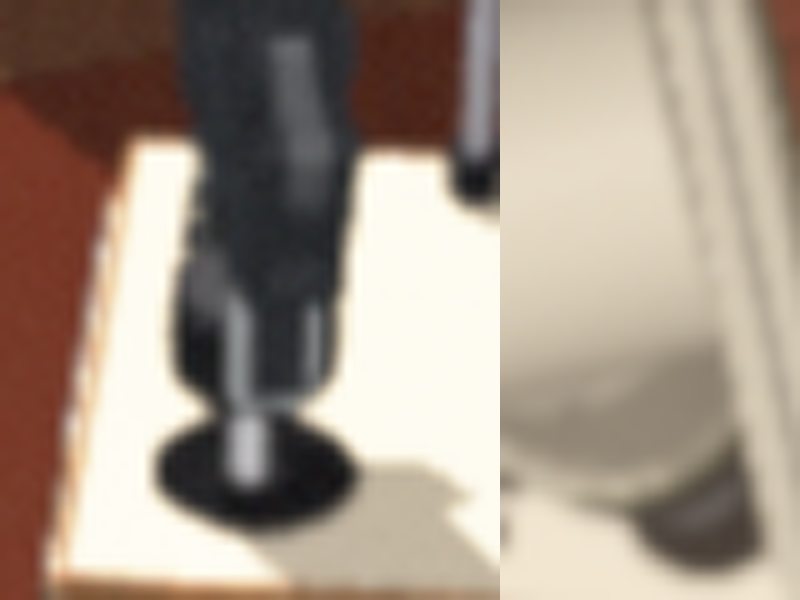

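Run:
```python
from h import *
for f in("avg0.npz","avg2.npz"):
    S=np.load(f)["S"]
    for rr in range(180,193): print(rr,S[rr,270:292].mean(1).round(0).astype(int).tolist())
    print()
print(proj("side",[[484.3,173.4,95.5],[484.3,173.4,116.5],[484.3-6,173.4,105],[484.3+6,173.4,105],[484.3,173.4,105],[484.3,173.4-6,95.5],[484.3,173.4-6,116.5]]))
```

```text
180 [249, 249, 249, 248, 246, 242, 239, 239, 244, 249, 246, 238, 235, 236, 238, 243, 247, 248, 248, 248, 248, 248]
181 [249, 248, 246, 241, 229, 196, 176, 171, 209, 235, 228, 173, 146, 151, 168, 209, 235, 243, 247, 248, 248, 248]
182 [248, 243, 231, 190, 141, 100, 83, 99, 164, 202, 192, 125, 66, 60, 78, 115, 161, 208, 236, 246, 248, 248]
183 [241, 213, 152, 97, 58, 42, 42, 88, 156, 188, 179, 124, 61, 39, 40, 48, 72, 116, 174, 230, 246, 248]
184 [215, 139, 70, 44, 38, 36, 40, 91, 162, 190, 176, 120, 63, 40, 35, 36, 38, 48, 88, 166, 234, 247]
185 [174, 78, 41, 38, 36, 38, 43, 95, 166, 190, 177, 123, 70, 46, 37, 35, 37, 35, 44, 99, 193, 242]
186 [154, 55, 36, 37, 38, 34, 46, 97, 164, 187, 174, 120, 76, 53, 39, 34, 35, 35, 37, 59, 151, 236]
187 [151, 52, 39, 37, 36, 37, 43, 82, 138, 165, 155, 105, 67, 53, 39, 35, 34, 37, 36, 47, 136, 231]
188 [167, 75, 42, 36, 36, 38, 38, 54, 86, 104, 98, 67, 45, 37, 36, 36, 32, 33, 37, 71, 160, 238]
189 [210, 133, 74, 46, 40, 37, 37, 38, 43, 49, 49, 38, 28, 31, 36, 34, 36, 40, 61, 121, 207, 244]
190 [241, 208, 147, 92, 63, 48, 40, 35, 37, 36, 36, 33, 32
[... 1104 characters left out ...]
8, 74, 40, 38, 38, 39, 38, 44, 72, 102, 97, 65, 41, 29, 22, 24, 25, 26, 22, 44, 99, 160]
189 [213, 134, 74, 48, 37, 37, 34, 30, 36, 44, 43, 33, 29, 24, 22, 23, 26, 26, 40, 74, 129, 169]
190 [242, 209, 149, 93, 62, 47, 38, 30, 23, 24, 26, 25, 25, 26, 27, 26, 33, 47, 76, 120, 160, 176]
191 [248, 244, 225, 182, 139, 101, 67, 44, 37, 32, 28, 31, 32, 33, 40, 50, 69, 92, 129, 160, 176, 179]
192 [250, 249, 247, 242, 226, 188, 145, 106, 84, 65, 55, 57, 65, 71, 88, 106, 126, 145, 166, 176, 179, 181]

[[279.98621625 186.54684073]
 [280.12502509 180.02802086]
 [277.76239574 183.69911252]
 [282.33310416 183.53674372]
 [280.04858383 183.6178985 ]
 [280.17562352 187.90571964]
 [280.31740223 181.376138  ]]
```

Call:
{"method": "arm_command", "body": {"increments": [[0,0.004,0,0,0,0],[0,0.008,0,0,0,0],[0,0.01,0,0,0,0],[0,0.011,0,0,0,0],[0,0.012,0,0,0,0],[0,0.013,0,0,0,0],[0,0.014,0,0,0,0],[0,0.015,0,0,0,0],[0,0.015,0,0,0,0],[0,0.015,0,0,0,0]]}}

```text
time: 21.1
tool_pos: [486.1, 173.5, 190.2]
tcp_rot: [-90.0, -0.1, 4.5]
ft_force: [4.6, 0.8, 0.1]
finger_gap: 42.4
```

Run:
```python
from bench import r
s=r.sense(); print(s["tool_pos"].round(1),s["tcp_rot"].round(2),s["ft_force"].round(1),s["wrist_torque"].round(2))
```

```text
[486.1 173.5 190.2] [-9.00e+01 -8.00e-02  4.48e+00] [4.6 0.8 0.1] [ 0.   -0.96 -0.01]
```

Call:
{"method": "arm_command", "body": {"increments": [[0.0005,0,0,0,0,0],[0.001,0,0,0,0,0],[0.001,0.001,0,0,0,0],[0.001,0.002,0,0,0,0],[0.001,0.003,0,0,0,0],[0.001,0.004,0,0,0,0],[0.001,0.004,0,0,0,0],[0.001,0.004,0,0,0,0],[0.001,0.004,0,0,0,0],[0.001,0.004,0,0,0,0]]}}

```text
time: 22.35
tool_pos: [486.8, 173.6, 186.1]
tcp_rot: [-90.0, -0.0, 4.5]
ft_force: [5.2, -0.8, 1.5]
finger_gap: 42.1
```

Run:
```python
from bench import r
s=r.sense(); print(s["tool_pos"].round(1),s["tcp_rot"].round(2),s["ft_force"].round(1),s["wrist_torque"].round(2))
```

```text
[486.8 173.6 186.1] [-9.00e+01 -4.00e-02  4.48e+00] [ 5.2 -0.8  1.5] [-0.08 -0.87  0.05]
```

Call:
{"method": "arm_command", "body": {"increments": [[0.0008,0,0,0,0,0],[0.0008,0.001,0,0,0,0],[0.0008,0.002,0,0,0,0],[0.0008,0.003,0,0,0,0],[0.0008,0.004,0,0,0,0],[0.0008,0.005,0,0,0,0],[0.0008,0.006,0,0,0,0],[0.0008,0.007,0,0,0,0],[0.0008,0.008,0,0,0,0],[0.0008,0.009,0,0,0,0]]}}

```text
time: 23.6
tool_pos: [487.3, 173.6, 176.9]
tcp_rot: [-90.0, 0.0, 4.5]
ft_force: [2.4, -0.8, 1.9]
finger_gap: 42.3
```

Run:
```python
from h import *
s=r.sense(); print(s["tool_pos"].round(1),s["tcp_rot"].round(2),s["ft_force"].round(1),s["wrist_torque"].round(2))
S=r.snapshot("side")
def up(I,x0,x1,y0,y1,f): return cv2.resize(I[y0:y1,x0:x1].astype(np.uint8)[:,:,::-1],None,fx=f,fy=f,interpolation=cv2.INTER_CUBIC)
cv2.imwrite("pics/b2.png",np.hstack([up(S,255,305,140,200,10),up(S,290,320,50,110,10)[:600]]))
```

```text
[487.3 173.6 176.9] [-90.     0.     4.48] [ 2.4 -0.8  1.9] [-0.21 -0.43  0.06]
```

View pics/b2.png

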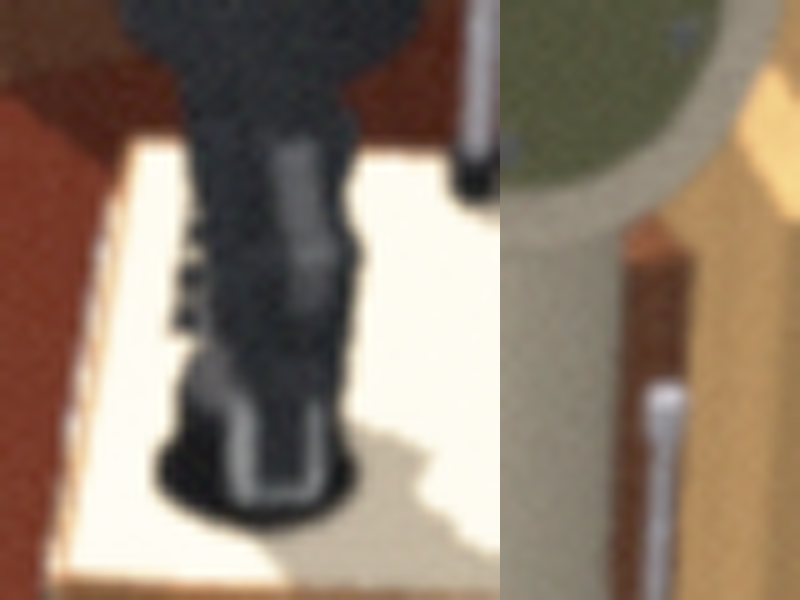

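Call:
{"method": "arm_command", "body": {"increments": [[0,0.0005,0,0,0,0],[0,0.001,0,0,0,0],[0,0.0015,0,0,0,0],[0,0.002,0,0,0,0],[0,0.0025,0,0,0,0],[0,0.003,0,0,0,0],[0,0.003,0,0,0,0],[0,0.003,0,0,0,0],[0,0.003,0,0,0,0],[0,0.003,0,0,0,0]]}}

```text
time: 24.9
tool_pos: [487.3, 173.7, 173.9]
tcp_rot: [-90.0, -0.0, 4.5]
ft_force: [2.5, -2.2, 4.0]
finger_gap: 42.2
```

Run:
```python
from h import *
s=r.sense(); print(s["tool_pos"].round(2),s["tcp_rot"].round(2),s["ft_force"].round(1),s["wrist_torque"].round(2))
```

```text
[487.32 173.66 173.91] [-90.    -0.     4.48] [ 2.5 -2.2  4. ] [-0.29 -0.21  0.03]
```

Call:
{"method": "arm_command", "body": {"increments": [[0,0.0003,0,0,0,0],[0,0.0006,0,0,0,0],[0,0.0009,0,0,0,0],[0,0.0012,0,0,0,0],[0,0.0015,0,0,0,0],[0,0.0015,0,0,0,0],[0,0.0015,0,0,0,0],[0,0.0015,0,0,0,0],[0,0.0015,0,0,0,0],[0,0.0015,0,0,0,0]]}}

```text
time: 26.15
tool_pos: [487.5, 173.7, 173.4]
tcp_rot: [-90.0, -0.0, 4.5]
ft_force: [-2.7, -2.4, 13.7]
finger_gap: 42.0
```

Run:
```python
from h import *
s=r.sense(); print(s["tool_pos"].round(2),s["tcp_rot"].round(2),s["ft_force"].round(1),s["wrist_torque"].round(2))
```

```text
[487.45 173.7  173.44] [-9.00e+01 -2.00e-02  4.48e+00] [-2.7 -2.4 13.7] [-0.44  0.6   0.02]
```

Run:
```python
from h import *
for tz,row in ((205.0,180.5),(176.9,190.2)):
  for t in (0,7,14.5):
    for L in (72.6,77):
      p=proj("side",[487.3+.078*(22+t),173.6-.997*(22+t),tz-L])[0]; print(tz,t,L,p.round(2),"obs",row)
fs=[r.sense()["ft_force"][2] for _ in range(3)]
for i in range(4):
    r.snapshot("side"); fs.append(r.sense()["ft_force"][2])
print(np.round(fs,2), r.sense()["tool_pos"])
S=np.mean([r.snapshot("side").astype(float) for _ in range(3)],0)
def up(I,x0,x1,y0,y1,f): return cv2.resize(I[y0:y1,x0:x1].astype(np.uint8)[:,:,::-1],None,fx=f,fy=f,interpolation=cv2.INTER_CUBIC)
cv2.imwrite("pics/b3.png",up(S,262,298,165,200,16))
```

```text
205.0 0 72.6 [282.8  179.83] obs 180.5
205.0 0 77 [282.76 181.24] obs 180.5
205.0 7 72.6 [283.26 181.43] obs 180.5
205.0 7 77 [283.22 182.84] obs 180.5
205.0 14.5 72.6 [283.76 183.16] obs 180.5
205.0 14.5 77 [283.72 184.58] obs 180.5
176.9 0 72.6 [282.56 188.73] obs 190.2
176.9 0 77 [282.53 190.1 ] obs 190.2
176.9 7 72.6 [283.01 190.35] obs 190.2
176.9 7 77 [282.98 191.72] obs 190.2
176.9 14.5 72.6 [283.5 192.1] obs 190.2
176.9 14.5 77 [283.46 193.47] obs 190.2
[13.75 13.75 13.75 12.79 13.4  13.97 13.47] [487.43818751 173.7128951  173.41953709]
```

View pics/b3.png

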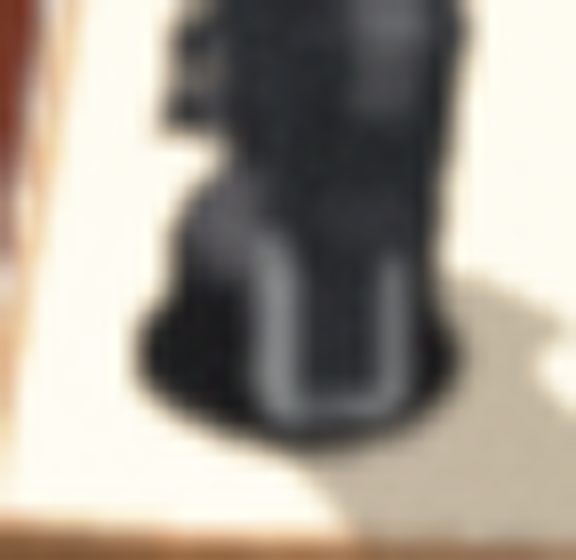

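Run:
```python
from h import *
print(proj("side",[560.3,304.5,300]))
S=r.snapshot("side"); cv2.imwrite("pics/end.png",S[:,:,::-1])
print(r.hand_in()); s=r.sense(); print(s["time"],s["tool_pos"].round(1),s["ft_force"].round(1),s["finger_gap"])
```

```text
[[306.62358691  90.96061481]]
the job is handed in; nothing more can be done
None
the job is handed in; nothing more can be done
```

View pics/end.png

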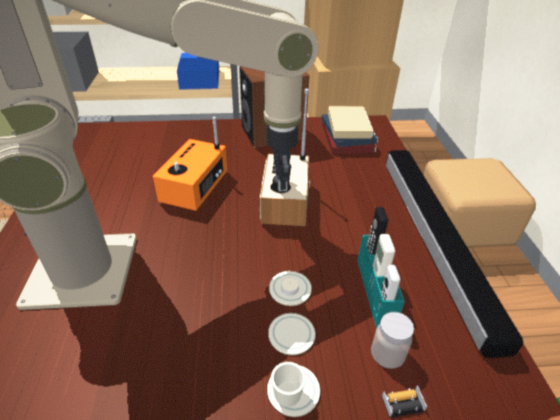

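I drew the aerial out to its stop, fitted the knob on the shaft, and handed the job in at about 27 s with the fingers still holding the knob pressed down. `hand_in` gives no verdict.

- **Aerial:** I pulled by the cap until the force jumped from about 4 N to about 25 N at the stop. The last pictures show the cap at about (306, 90), where a fully drawn aerial should be: (306.6, 91.0).
- **Knob:** I gripped it on its coaster, turned it about 25° to match the flat, and lowered it. It slid on with about 2 N of vertical force, so the flats matched.
- **Press:** The shaft bottomed at a tool height of 173.4 mm, against about 173.7 mm expected. The push was then about 13.5 N, more than the 6 N needed. In the picture the fingertips stand about 5 mm clear of the plate, so the push goes through the knob.
- **Surroundings:** In the last picture (`pics/end.png`) the cup, tealight, remotes, jar and battery holder look undisturbed.

Some checks disagreed or gave only rough values:
- **Aerial start:** The cap stood at about z = 203 mm, not 190, so the aerial was already about 10–13 mm out.
- **Camera offset:** The two cameras differed by about 2.5 mm in x. I used the mean and corrected by 1.8 mm from the side force while inserting.
- **Flat angle:** The pictures gave it only to about ±15°.
- **Finger gap:** It reads about 2 mm low (42 mm on the 44 mm knob).

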